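Switch on the fume extractor at its locking toggle

ROBOT

A 6-joint arm with a two-finger parallel gripper is mounted at the origin on the work surface; the furniture and walls round the work are solid. World frame = base frame: x ahead of the robot, y to its left, z up, the work surface at z = 0. Lengths are in m, angles in rad, forces in N, time in s.
With the tool pointing down it reaches from about 0.35 to 0.8 m from the base axis. Payload 7.3 kg.
Tool frame: the origin (TCP) lies midway between the tips of the shut fingers; the grasp point (between the pads) lies 19 mm behind it; z points along the fingers, y is the line along which they close (so a half turn about z gives the same grasp; the last joint's range is limited). The gripper opens to 85 mm and grips with 20 to 120 N. Pads are 22 mm wide; open, the fingers measure 114 mm over their backs; the gripper's body (76 mm by 85 mm) begins 54 mm behind the grasp point. The pads swing forward as they close: fully open they stand 13 mm farther back than shut.
Start: joints at [1.092, 0.342, 1.524, -0, 1.275, -0.146], TCP at [0.171, 0.496, 0.231] pointing down, gripper open.
Joint ranges: [-2.53, 2.53], [-0.77, 2.02], [0.04, 2.7], [-1, 4.14], [0.28, 2.66], [-3.11, 3.11]. Speed limits (rad/s): [2.57, 2.57, 3.14, 3.14, 3.14, 3.14].

INTERFACE

Orientations are given as [roll, pitch, yaw] about the fixed x, y, z axes, in that order (R = Rz(yaw) Ry(pitch) Rx(roll)).
In Python, from bench import r, fingers, kin, read_state, camera, camera_params, close_job, nets gives the robot as it stands. Calls block until the motion is done:
- r.movep(position, orientation): joint-space move of the TCP to a pose.
- r.move_linear(position, rotation=None, v=0.15): straight line of the TCP; rotation=None keeps the orientation; v is the mean speed in m/s.
- r.set_joints(angles): joint-space move.
- fingers.open_gripper() and fingers.grab(effort=None): open the fingers fully, or close them until they stop; effort is the grip in N (None keeps the last).
- r.dwell(seconds).
- kin.inverse_kinematics(position, orientation): joint angles nearest the present ones, or None.
- read_state(): the state.
- camera(name): name is "side" or "top"; returns the picture (384x512x3 uint8, red, green, blue); there is no depth.
- camera_params(name): a dict with "mtx" (3x3 intrinsics, pixels), "rvec" (rotation vector, rad) and "tvec" (3), from world to camera coordinates, as OpenCV has them. Camera axes: x right, y down, z forward; pixel columns grow to the right and rows downward; lengths in m; the calibration is good to about 2 mm. A picture is of the moment at which its call begins. camera_params takes no time and is no camera call.
A pose or a line that the arm cannot do raises r.IKError and nothing moves.
- close_job(): hands the job in; it is judged then, once.
Trained networks look in the newest picture that a camera, given by its name, has taken for a name from the list of things; names that differ only in an ending like _2 or _b are one class to them, and where a whole thing is asked for, a point or a joint stands for the part that bears it (a point fixed in the world has none). Each returns a list of dicts, best first, with "score" (0 to 1); they miss things now and then, are a little off and sometimes report something else, mostly with a low value. They report only what shows in the picture. A call takes as long as a camera call.
- nets.silhouettes(camera, name): "mask" (384x512 bool, what is visible of it) and "box" ([left, top, right, bottom] in pixels, round what is visible of it).
The state is a dict: "time": time; "q": joint angles; "qvel": joint speeds; "joint_efforts": joint torques, N m; "ee_pos": TCP position; "eef_rot": TCP orientation; "force": force on the tool from outside, world axes, zero at the start; "torque": the same for the moment, N m; "grip_width": opening from 0.0 (shut) to 1.0 (fully open); "grip_force": force on a finger pad.
Only numpy, scipy, OpenCV 4.12 (cv2) and the standard library are available. Lean on these libraries where they do the work, as an engineer would, in place of code of your own. Each camera call takes 0.05 s, during which the arm holds its last target. There are 200 camera calls.

TASK

Switch on the small fume extractor, the low grey box with the round fan grille in its top. Its toggle is of the locking kind: pull the ball-shaped collar on the lever up along the lever, flip the lever fully over to the grille's side, and let the collar spring back down so that the lever is locked there. Leave the toggle of the power block, the like box with two sockets, as it is.

Things in the scene. Friction and masses are not known exactly. Their poses are not given: they have to be found in the camera images.
- extractor: Fume extractor: fixed grey box 175 x 110 mm, top at 45 mm, with a round 88 mm wire fan grille in it. Origin: on the table straight below the toggle's pivot, which is 48 mm up. +x runs from the toggle to the grille's centre (82 mm off), y along the pivot axis, z up; the box spans x -45 to +130 mm. The steel gate at the lever's foot is 23 mm wide across y and rises to 80 mm above the table.
- extractor_lever (a joint): Angle (rad) of the extractor's lever, swinging in the box's x-z plane: 0 = off, leaning 0.5 rad from upright away from the grille (-x); 0.5 = upright; 1.0 = on, end stop, leaning 0.5 rad towards the grille (+x). Tip 92 mm from the pivot. Collar down: locked, with free play 0 to 0.1 or 0.9 to 1.0. Collar up: moves easily, under 1 N, and stays where left.
- extractor_collar (a joint): Lift (m) of the collar along the lever: 0 = down, locked; 0.024 = upper stop. Spring 3 N, 5.4 N at the stop. Hold it up 0.020 to 0.024 until the lever is over; let go, it drops and locks. Its grip is a dark ringed ball, 28 mm across, centred 64 mm from the pivot along the lever when down (narrower skirt below). Gripped on its +y and -y sides it turns between upright fingers as the lever swings.
- power_block_lever (a joint): Angle (rad) of the lever of the same kind of locking toggle on the power block, a like grey box with two round sockets where the extractor has its grille: 0 = off, as it stands (free play 0 to 0.1); 1.0 = over towards the sockets. To be left as it is.

How it is judged:
By the outcome, as a careful person would: the job done as asked, in the order asked, and still so for the second after the job is handed in, with the robot touching nothing.
It also fails if it takes over 42 s, if anything falls off the work surface, if the arm or the gripper's body presses on something with over 40 N, if the wrist force passes 120 N, or if a joint passes its speed limit or range.

## Working session

There is one attempt and no reset: what is moved stays moved. The work goes in short steps, each a Python script; the robot and the scene stay as the last script left them, time stands still between calls to the robot, and variables do not carry over. Pictures are saved under pics/ and viewed, at most 10 in all, crops included, and the job is handed in when it is done.

```bash
mkdir -p pics; python3 - <<'E'
from bench import *
import cv2,numpy as np
for c in ("top","side"):
    im=camera(c); cv2.imwrite(f"pics/{c}0.png",cv2.cvtColor(im,cv2.COLOR_RGB2BGR))
    p=camera_params(c); R=cv2.Rodrigues(np.array(p["rvec"],float))[0]
    print(c,np.array(p["mtx"]).round(1).tolist(),(-R.T@np.array(p["tvec"]).ravel()).round(3),R.round(3).tolist())
    for n in ("extractor","extractor_lever","extractor_collar","power_block_lever"):
        for d in nets.silhouettes(c,n)[:3]:
            ys,xs=np.nonzero(d["mask"]); print(c,n,round(d["score"],2),d["box"],xs.mean().round(1),ys.mean().round(1),len(xs))
s=read_state();print(s["time"],s["ee_pos"],s["eef_rot"],s["grip_width"])
E
```

```text
top [[357.5, 0.0, 254.7], [0.0, 357.5, 191.8], [0.0, 0.0, 1.0]] [ 0.373 -0.065  1.229] [[-0.016, -1.0, 0.005], [-0.996, 0.016, -0.093], [0.093, -0.006, -0.996]]
top extractor 0.69 [325.3, 147.5, 362.2, 199.4] 343.5 173.7 1810
top extractor_lever 0.54 [343.0, 187.3, 359.9, 197.1] 351.0 192.5 77
top extractor_collar 0.63 [345.5, 187.3, 356.9, 198.3] 350.1 191.1 62
top power_block_lever 0.66 [153.2, 197.5, 161.4, 206.5] 156.3 202.8 95
side [[425.0, 0.0, 252.4], [0.0, 425.0, 186.1], [0.0, 0.0, 1.0]] [0.989 0.341 1.198] [[-0.601, 0.799, -0.008], [0.697, 0.519, -0.495], [-0.392, -0.303, -0.869]]
side extractor 0.87 [136.1, 117.8, 192.1, 187.9] 163.5 155.3 1877
side extractor_lever 0.59 [168.8, 119.5, 181.1, 141.7] 173.2 129.2 132
side extractor_collar 0.68 [171.0, 122.5, 176.1, 137.7] 173.2 129.6 87
side power_block_lever 0.74 [333.8, 216.7, 349.7, 244.1] 341.3 229.5 213
0.5 [0.17148018 0.49619349 0.2312961 ] [3.14157260e+00 1.80759721e-05 2.80880340e+00] 1.0023560693477986
```

View pics/top0.png

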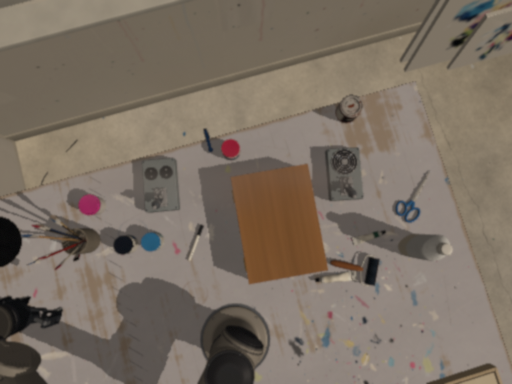

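View pics/side0.png

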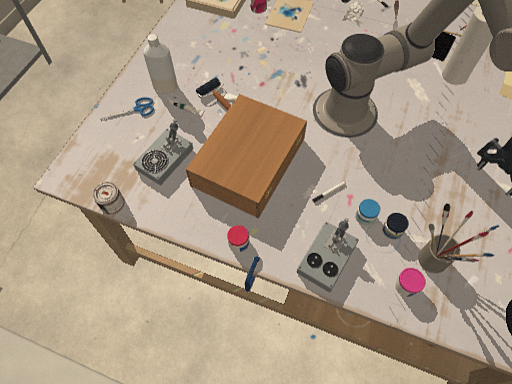

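The top view shows the extractor at about (343,173), grille (344,160), toggle (350,190). The side view shows it at (163,155) with the collar at (173,130). The power block is the one with sockets, at (158,185) in the top view, and there's a wooden box beside the extractor. Next I'll fit the extractor's pose to both masks.

```bash
cat > fit.py <<'E'
from bench import *
import cv2,numpy as np
from scipy.optimize import minimize
def P(c):
    p=camera_params(c); return np.array(p["mtx"],float),np.array(p["rvec"],float),np.array(p["tvec"],float)
def proj(c,X):
    K,r_,t=P(c); return cv2.projectPoints(np.array(X,float).reshape(-1,3),r_,t,K,None)[0].reshape(-1,2)
def w(pose,X):
    x,y,a=pose; X=np.array(X,float).reshape(-1,3); c,s=np.cos(a),np.sin(a)
    return np.c_[x+c*X[:,0]-s*X[:,1], y+s*X[:,0]+c*X[:,1], X[:,2]]
def lev(th,rad): return [np.sin(th-.5)*rad,0,.048+np.cos(th-.5)*rad]
def tri(pc):
    A=[];b=[]
    for c,uv in pc.items():
        K,r_,t=P(c);R=cv2.Rodrigues(r_)[0];d=R.T@np.linalg.inv(K)@[*uv,1];d/=np.linalg.norm(d)
        M=np.eye(3)-np.outer(d,d);A.append(M);b.append(M@(-R.T@t.ravel()))
    return np.linalg.lstsq(np.vstack(A),np.hstack(b),rcond=None)[0]
E
python3 - <<'E'
from fit import *
M={};col={}
for c in ("top","side"):
    camera(c)
    M[c]=nets.silhouettes(c,"extractor")[0]["mask"].astype(np.float32)
    m=nets.silhouettes(c,"extractor_collar")[0]["mask"]; ys,xs=np.nonzero(m); col[c]=(xs.mean(),ys.mean())
S=8
box=[(x,y,z) for x in(-.045,.13) for y in(-.055,.055) for z in(0,.045)]
def render(c,pose):
    img=np.zeros((384*S,512*S),np.uint8)
    def poly(X):
        h=cv2.convexHull(((proj(c,w(pose,X))+.5)*S).astype(np.float32)).round().astype(np.int32); cv2.fillConvexPoly(img,h,1)
    poly(box); 
    L=[lev(.05,q) for q in(.05,.092)]; poly([(a+dx,dy,z) for a,_,z in L for dx in(-.008,.008) for dy in(-.008,.008)])
    return cv2.resize(img.astype(np.float32),(512,384),interpolation=cv2.INTER_AREA)
def cost(p,cs=("top","side")): 
    return sum(np.abs(render(c,p)-M[c]).sum()/M[c].sum() for c in cs)
t=tri(col);print("collar tri",t,[ (proj(c,t)-col[c]).round(2) for c in col])
for cs in (("top","side"),("top",),("side",)):
    best=min((minimize(cost,(t[0]+.03,t[1],a),args=(cs,),method="Nelder-Mead",options=dict(initial_simplex=np.array([t[0]+.03,t[1],a])+np.r_[np.zeros((1,3)),np.diag([.02,.02,.15])],xatol=2e-4,fatol=1e-4)) for a in(-.1,.1,.3)),key=lambda o:o.fun)
    print(cs,best.x.round(4),best.fun)
    if len(cs)==2: pose=best.x
print("collar pred",w(pose,lev(0,.064)),w(pose,lev(.1,.064)))
out=[]
for c,(u,v) in (("top",(343,170)),("side",(163,150))):
    im=cv2.cvtColor(camera(c),cv2.COLOR_RGB2BGR)[v-45:v+45,u-45:u+45]; Z=6
    im=cv2.resize(im,None,fx=Z,fy=Z,interpolation=cv2.INTER_CUBIC)[:, :400*1] if 0 else cv2.resize(im,(400,400),interpolation=cv2.INTER_CUBIC)
    Z=400/90
    def line(X,col_,cl=True): cv2.polylines(im,[((proj(c,w(pose,X))-[u-45,v-45]+.5)*Z).round().astype(np.int32)],cl,col_,1)
    line([(-.045,-.055,.045),(.13,-.055,.045),(.13,.055,.045),(-.045,.055,.045)],(0,255,0))
    line([(.082+.044*np.cos(a),.044*np.sin(a),.045) for a in np.linspace(0,6.28,30)],(0,0,255))
    line([lev(0,.0),lev(0,.092)],(255,0,0),False)
    line([np.array(lev(0,.064))+[0,.014*np.cos(a),.014*np.sin(a)] for a in np.linspace(0,6.28,20)],(0,255,255))
    out.append(im)
cv2.imwrite("pics/fit1.png",np.hstack(out))
E
```

```text
Traceback (most recent call last):
IndexError: list index out of range
```

```bash
cat > est.py <<'E'
from fit import *
def find(c,n):
    for _ in range(6):
        camera(c); d=nets.silhouettes(c,n)
        if d and d[0]["score"]>.4: return d[0]["mask"]
M={};col={}
for c in ("top","side"):
    M[c]=find(c,"extractor").astype(np.float32)
    m=find(c,"extractor_collar"); ys,xs=np.nonzero(m); col[c]=(xs.mean(),ys.mean())
S=8
box=[(x,y,z) for x in(-.045,.13) for y in(-.055,.055) for z in(0,.045)]
def render(c,pose):
    img=np.zeros((384*S,512*S),np.uint8)
    def poly(X):
        h=cv2.convexHull(((proj(c,w(pose,X))+.5)*S).astype(np.float32)).round().astype(np.int32); cv2.fillConvexPoly(img,h,1)
    poly(box)
    L=[lev(.05,q) for q in(.05,.092)]; poly([(a+dx,dy,z) for a,_,z in L for dx in(-.008,.008) for dy in(-.008,.008)])
    return cv2.resize(img.astype(np.float32),(512,384),interpolation=cv2.INTER_AREA)
def cost(p,cs=("top","side")):
    return sum(np.abs(render(c,p)-M[c]).sum()/M[c].sum() for c in cs)
t=tri(col);print("collar tri",t,[(proj(c,t)-col[c]).round(2) for c in col])
for cs in (("top","side"),("top",),("side",)):
    best=min((minimize(cost,(t[0]+.03,t[1],a),args=(cs,),method="Nelder-Mead",options=dict(initial_simplex=np.array([t[0]+.03,t[1],a])+np.r_[np.zeros((1,3)),np.diag([.02,.02,.15])],xatol=2e-4,fatol=1e-4)) for a in(-.1,.1,.3)),key=lambda o:o.fun)
    print(cs,best.x.round(4),best.fun)
    if len(cs)==2: pose=best.x
print("collar pred",w(pose,lev(0,.064)),w(pose,lev(.1,.064)))
out=[]; Z=400/90
for c,(u,v) in (("top",(343,170)),("side",(163,150))):
    im=cv2.cvtColor(camera(c),cv2.COLOR_RGB2BGR)[v-45:v+45,u-45:u+45]
    im=cv2.resize(im,(400,400),interpolation=cv2.INTER_CUBIC); raw=im.copy()
    def line(X,k,cl=True): cv2.polylines(im,[((proj(c,w(pose,X))-[u-45,v-45]+.5)*Z).round().astype(np.int32)],cl,k,1)
    line([(-.045,-.055,.045),(.13,-.055,.045),(.13,.055,.045),(-.045,.055,.045)],(0,255,0))
    line([(.082+.044*np.cos(a),.044*np.sin(a),.045) for a in np.linspace(0,6.28,30)],(0,0,255))
    line([lev(0,.0),lev(0,.092)],(255,0,0),False)
    line([np.array(lev(0,.064))+[0,.014*np.cos(a),.014*np.sin(a)] for a in np.linspace(0,6.28,20)],(0,255,255))
    out.append(np.vstack([im,raw])[:, :])
cv2.imwrite("pics/fit1.png",cv2.resize(np.hstack(out),(600,600),interpolation=cv2.INTER_AREA))
np.save("pose.npy",pose)
E
python3 est.py
```

```text
collar tri [ 0.47563487 -0.37737651  0.09373562] [array([[ 0.15, -0.1 ]]), array([[0.17, 0.03]])]
('top', 'side') [ 0.4998 -0.376   0.0342] 0.17832854390144348
('top',) [ 0.5    -0.3774  0.0495] 0.056207817047834396
('side',) [ 0.5005 -0.3759  0.0133] 0.11901795119047165
collar pred [[ 0.46911355 -0.37702217  0.10416528]] [[ 0.47487064 -0.37682516  0.1069479 ]]
```

View pics/fit1.png

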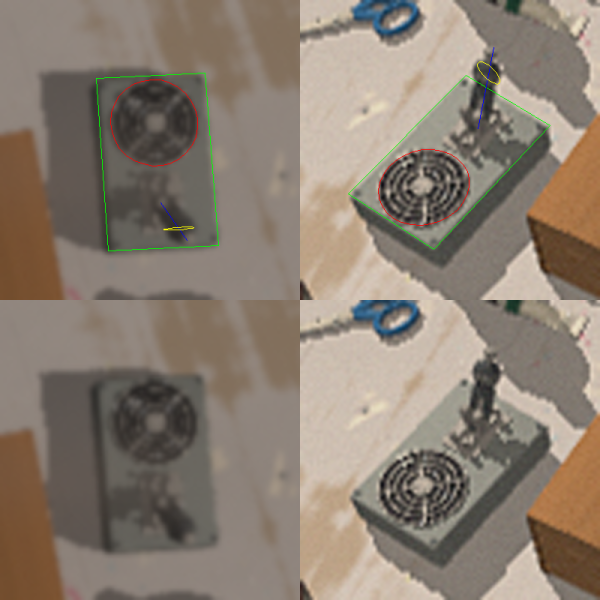

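The fitted box, grille and lever overlay both views to within 1–2 mm, and the yaw is about 0.04 rad. The ball is predicted at about (0.470, -0.377, 0.104). I'll raise the arm and go above it.

```bash
cat >> fit.py <<'E'
pose=np.array([.5,-.3765,.037]); ORI=[np.pi,0,pose[2]]
def tcp(th,rad,off=(0,0,0)): return w(pose,lev(th,rad))[0]-[0,0,.019]+np.array(off)
def rep(s=""):
    q=read_state(); print(s,round(q["time"],2),q["ee_pos"].round(4),"F",np.round(q["force"],1),"T",np.round(q["torque"],2),"g",round(float(q["grip_width"]),3),np.round(q["grip_force"],1))
E
python3 - <<'E'
from fit import *
p=read_state()["ee_pos"]
r.move_linear(p+[0,0,.1],v=.2); rep()
r.movep(tcp(.03,.064,(0,0,.12)),ORI); rep()
r.move_linear(tcp(.03,.064,(0,0,.05)),v=.15); rep()
im=np.hstack([cv2.resize(cv2.cvtColor(camera(c),cv2.COLOR_RGB2BGR)[v-50:v+50,u-50:u+50],(400,400),interpolation=cv2.INTER_CUBIC) for c,u,v in(("top",343,180),("side",170,130))])
cv2.imwrite("pics/above.png",im)
E
```

```text
2.05 [0.1713 0.4958 0.3303] F [ 0.5 -0.1  0.1] T [0.01 0.   0.01] g 0.998 0.0
 5.31 [ 0.4716 -0.3769  0.2062] F [ 0.9  0.1 -0.4] T [-0.04 -0.01 -0.01] g 0.997 0.0
 5.92 [ 0.4715 -0.3778  0.1368] F [-0.4 -0.3  0. ] T [-0.01  0.01 -0.03] g 1.003 0.0
```

View pics/above.png

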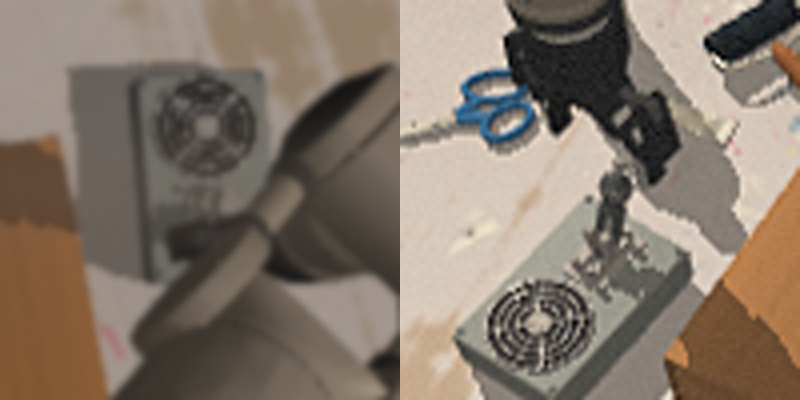

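In the side crop, the open fingers straddle the lever's ball at about (615,185), and the wooden box is clear. I'll descend and grip.

```bash
python3 - <<'E'
from fit import *
r.move_linear(tcp(.03,.064),v=.08); rep("down")
fingers.grab(effort=40); r.dwell(.3); rep("grab")
r.move_linear(tcp(.03,.064+.006),v=.03); rep("lift6")
r.move_linear(tcp(.03,.064+.014),v=.03); rep("lift14")
cv2.imwrite("pics/lift.png",cv2.resize(cv2.cvtColor(camera("side"),cv2.COLOR_RGB2BGR)[90:180,125:215],(540,540),interpolation=cv2.INTER_CUBIC))
E
```

```text
down 6.8 [ 0.4713 -0.3778  0.0864] F [0.3 0.5 0.7] T [ 0.08 -0.01 -0.06] g 1.002 0.0
grab 7.68 [ 0.4715 -0.3802  0.0873] F [-1.5 -7.5  2.8] T [-1.07  0.21 -0.  ] g 0.304 39.2
lift6 8.03 [ 0.469  -0.3803  0.092 ] F [ 2.1 -9.4 -3.8] T [-1.29 -0.29  0.09] g 0.299 39.5
lift14 8.45 [ 0.4654 -0.3804  0.099 ] F [ 2.4 -8.9 -4.5] T [-1.27 -0.34  0.01] g 0.301 39.5
```

View pics/lift.png

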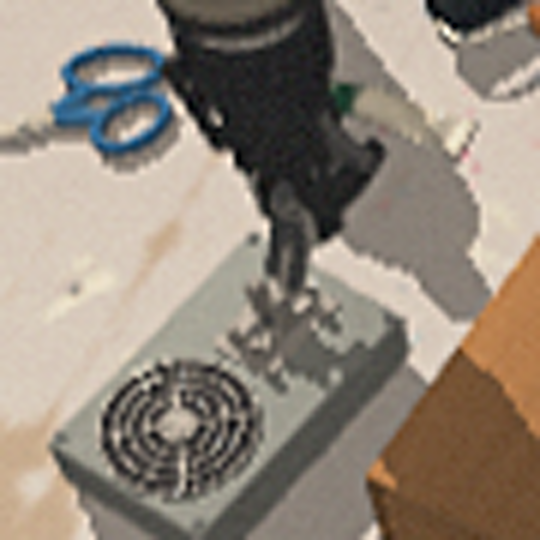

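The force matches the spring (about 5 N along the lever at 14 mm), so the collar is lifting. I'll lift to 22 mm and watch the force.

```bash
sed -i 's/^pose=np.array.*\]); ORI/pose=np.array([.5,-.379,.037]); ORI/' fit.py; python3 - <<'E'
from fit import *
for d in (.018,.020,.022,.0235):
    r.move_linear(tcp(.03,.064+d),v=.03); rep(d)
    f=read_state()["force"]
    if np.hypot(f[0],f[2])>9: break
E
```

```text
0.018 8.81 [ 0.4631 -0.3808  0.1019] F [ 3.8 -2.8 -5.1] T [-0.57 -0.45  0.04] g 0.302 39.6
0.02 9.06 [ 0.4622 -0.3808  0.1039] F [ 4.4 -4.7 -5.1] T [-0.73 -0.42  0.03] g 0.299 39.6
0.022 9.31 [ 0.4612 -0.3808  0.1057] F [ 3.  -4.6 -5. ] T [-0.72 -0.45  0.05] g 0.305 39.7
0.0235 9.56 [ 0.4605 -0.3808  0.1069] F [ 3.1 -5.5 -5.7] T [-0.74 -0.43  0.1 ] g 0.299 39.7
```

```bash
python3 - <<'E'
from fit import *
rad=.064+.0235
for th in np.arange(.1,1.01,.1):
    r.move_linear(tcp(th,rad),v=.05); s=read_state(); f=s["force"]
    u=np.array([np.sin(th-.5),0,np.cos(th-.5)]); t=np.array([u[2],0,-u[0]])
    print(round(th,2),round(s["time"],2),s["ee_pos"].round(4),"axial",round(f@u,1),"tang",round(f@t,1),"Fy",round(f[1],1),round(float(s["grip_width"]),3))
    if abs(f@t)>8: print("blocked"); break
    if f@u<-10: rad-=.001
    if f@u>-4.3: rad+=.001
E
```

```text
0.1 9.83 [ 0.4658 -0.3805  0.1093] axial -6.2 tang -0.9 Fy -5.4 0.299
0.2 10.16 [ 0.4736 -0.3802  0.1121] axial -5.9 tang -1.8 Fy -5.8 0.297
0.3 10.48 [ 0.4819 -0.3798  0.1141] axial -6.5 tang -1.2 Fy -5.7 0.3
0.4 10.81 [ 0.4905 -0.3794  0.1155] axial -5.8 tang -1.4 Fy -4.9 0.299
0.5 11.13 [ 0.4993 -0.379   0.1161] axial -6.2 tang -0.8 Fy -4.4 0.301
0.6 11.46 [ 0.5084 -0.3786  0.1161] axial -3.4 tang -0.6 Fy -4.5 0.299
0.7 11.78 [ 0.5171 -0.3782  0.1153] axial -5.2 tang -0.4 Fy -4.8 0.295
0.8 12.11 [ 0.5258 -0.3779  0.1133] axial -4.6 tang -0.9 Fy -3.4 0.293
0.9 12.43 [ 0.5344 -0.3775  0.1104] axial -5.4 tang -0.1 Fy -2.9 0.28
1.0 12.76 [ 0.5459 -0.3774  0.1086] axial 4.1 tang 3.2 Fy 0.5 0.001
```

The grip slipped off the ball in the last step, because the opening is now 0. I'll look before moving.

```bash
python3 - <<'E'
from fit import *
rep()
out=[]
for c,u,v in(("top",343,180),("side",165,140)):
    out.append(cv2.resize(cv2.cvtColor(camera(c),cv2.COLOR_RGB2BGR)[v-45:v+45,u-45:u+45],(400,400),interpolation=cv2.INTER_CUBIC))
cv2.imwrite("pics/slip.png",np.hstack(out))
E
```

```text
12.76 [ 0.5459 -0.3774  0.1086] F [4.7 0.5 2.1] T [ 0.12 -0.78  0.01] g 0.001 2.5
```

View pics/slip.png

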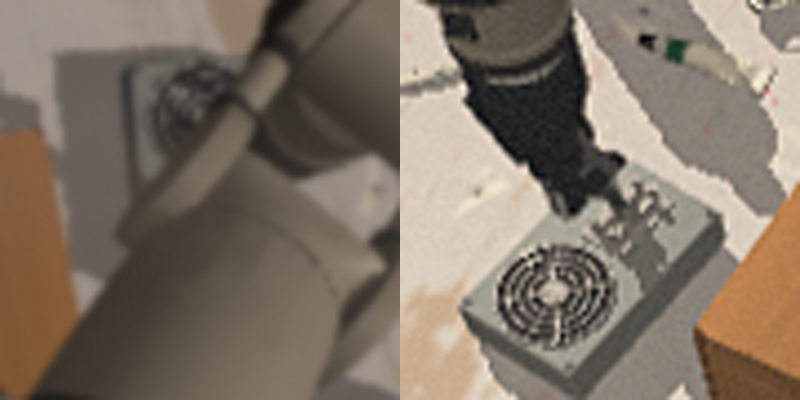

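The shut fingers are ahead of the lever (+x) in the side view, with the lever behind them. I'll back off towards +x, rise, open and look.

```bash
python3 - <<'E'
from fit import *
p=read_state()["ee_pos"]
r.move_linear(p+[.012,0,.01],v=.08); rep()
fingers.open_gripper(); rep()
r.move_linear(p+[.012,0,.11],v=.2); rep()
r.move_linear(p+[-.10,0.0,.17],v=.2); rep()
cv2.imwrite("pics/after.png",cv2.resize(cv2.cvtColor(camera("side"),cv2.COLOR_RGB2BGR)[95:185,120:210],(540,540),interpolation=cv2.INTER_CUBIC))
for th in (0,.5,.8,.9,1.): print(th,((proj("side",w(pose,[lev(th,0),lev(th,.064),lev(th,.092)]))-[120,95]+.5)*6).round().tolist())
E
```

```text
13.25 [ 0.5582 -0.377   0.1192] F [-0.  -0.9  0.4] T [-0.02 -0.01  0.01] g -0.004 0.0
 14.03 [ 0.5577 -0.3773  0.1189] F [ 0.4  0.  -0.2] T [ 0.02  0.   -0.01] g 0.999 0.0
 14.68 [ 0.5573 -0.377   0.2177] F [ 0.4 -0.2 -2.1] T [0.03 0.02 0.03] g 1.002 0.0
 15.47 [ 0.4461 -0.3772  0.2778] F [ 0.1  0.1 -0.4] T [0.   0.01 0.01] g 1.001 0.0
0 [[304.0, 288.0], [323.0, 188.0], [331.0, 143.0]]
0.5 [[304.0, 288.0], [283.0, 217.0], [273.0, 185.0]]
0.8 [[304.0, 288.0], [261.0, 244.0], [240.0, 224.0]]
0.9 [[304.0, 288.0], [254.0, 254.0], [231.0, 239.0]]
1.0 [[304.0, 288.0], [248.0, 265.0], [222.0, 254.0]]
```

View pics/after.png

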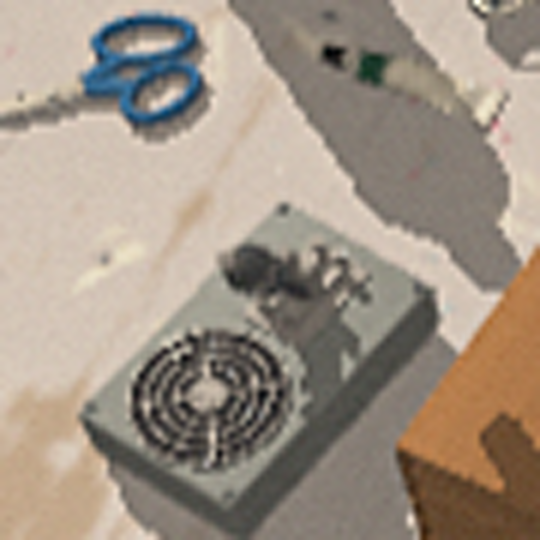

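The lever lies towards the grille, with the ball at about (250,267). Theta = 1.0 with the collar down predicts (248,265). I'll retreat and check both views numerically.

```bash
python3 - <<'E'
from fit import *
r.move_linear(read_state()["ee_pos"]+[-.02,.2,.05],v=.25); rep()
col={}
for c in("top","side"):
    for _ in range(5):
        camera(c); d=nets.silhouettes(c,"extractor_collar")
        if d and d[0]["score"]>.4:
            ys,xs=np.nonzero(d[0]["mask"]); col[c]=(xs.mean(),ys.mean()); print(c,d[0]["score"],col[c],d[0]["box"]); break
    for th,a in((.9,.064),(1,.064),(1,.058),(.9,.07),(1,.086)): print(th,a,proj(c,w(pose,lev(th,a))).round(1))
if len(col)==2:
    X=tri(col); c,s=np.cos(pose[2]),np.sin(pose[2]); d=X-[*pose[:2],.048]
    lx=c*d[0]+s*d[1]; print(X,"local",lx,d[2],"theta",.5+np.arctan2(lx,d[2]),"rad",np.hypot(lx,d[2]))
out=[cv2.resize(cv2.cvtColor(camera(c),cv2.COLOR_RGB2BGR)[v-35:v+35,u-35:u+35],(400,400),interpolation=cv2.INTER_CUBIC) for c,u,v in(("top",343,175),("side",165,145))]
cv2.imwrite("pics/chk.png",np.hstack(out))
E
```

```text
16.49 [ 0.4265 -0.1776  0.327 ] F [ 0.1 -0.3 -0.3] T [-0.01 -0.02  0.02] g 0.999 0.0
top 0.62 (np.float64(349.80645161290323), np.float64(174.61290322580646)) [346.1, 170.5, 355.3, 176.7]
0.9 0.064 [[350.9 175.4]]
1 0.064 [[350.5 173.7]]
1 0.058 [[350.1 174.8]]
0.9 0.07 [[351.3 174.4]]
1 0.086 [[351.9 169.5]]
side 0.49 (np.float64(163.45283018867926), np.float64(140.50943396226415)) [158.2, 135.6, 167.1, 143.7]
0.9 0.064 [[161.8 136.9]]
1 0.064 [[160.8 138.6]]
1 0.058 [[161.7 139. ]]
0.9 0.07 [[161.  136.3]]
1 0.086 [[157.4 137.2]]
[ 0.52760124 -0.37610699  0.0931505 ] local 0.027689362186438946 0.04515050113645004 theta 1.05011837941396 rad 0.05296478576530232
```

View pics/chk.png

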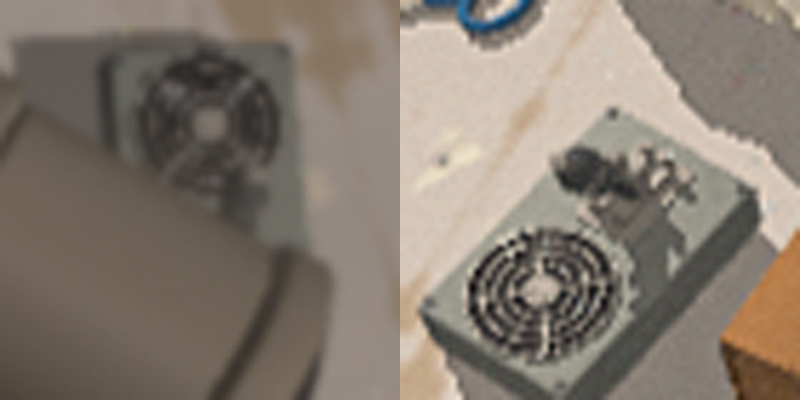

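Measured with the same method, the collar's mask centre sits 53 mm from the pivot now and 52 mm before. So the collar is down again, with the lever at about 1.0 rad. The robot is clear of everything, so I'll hand in.

```bash
python3 -c "
from bench import *
print(close_job())"
```

```text
the job is handed in; nothing more can be done
None
```

The extractor is switched on: in the camera images its lever is fully over towards the grille with the collar back down (I didn't push-test the lock). The grip slipped off the ball in the last step of the swing, so the collar sprang back then rather than on a deliberate release; the power block was left untouched and the job is handed in.

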